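Draw the blue adapter plate out from under the turntable

TASK

The blue adapter plate is tucked under the front edge of the turntable. Press down on top of it and draw it along the bench toward you, without lifting it, until it lies wholly inside the white-bordered loading strip and square with the strip, then let go of it. Leave the yellow plate where it is.

Things in the scene. Friction and masses are not known exactly. Their poses are not given: they have to be found in the camera images.
- blue_plate_center (a point): Centre, half-way up, of the blue adapter plate: a flat loose plate 100 mm (its x) by 110 mm (its y) by 10 mm thick, 0.2 to 0.4 kg, lying flat on the bench (top 10 mm above it, with a thin dark ring drawn on the flat top). Its x axis points away from the robot, under the turntable; the rear 20 to 40 mm of it are covered by the turntable. Its underside slides easily on the bench; its top has more grip: two fingertips pressing straight down with 8 to 20 N drag it along.
- yellow_plate_center (a point): Centre, half-way up, of the yellow adapter plate, the same in size and shape as the blue one and lying beside it with a gap of some 40 mm; which of the two is on the left varies. To be left alone.
- strip_center (a point): Centre of the loading strip, a grey rectangle with a white border painted flat on the bench between the robot and the turntable, level with the bench: 150 mm along its x (away from the robot, square to the turntable's front edge within 2 degrees) and 340 mm along its y. It lies straight in front of both plates; a plate fits in anywhere along its y.
- turntable: The motorized turntable: a dark steel plinth 300 mm (x) by 360 mm (y), its origin on the bench below its middle, x away from the robot. The plinth stands on feet: underside 30 mm and top 70 mm above the bench, front edge 150 mm before the origin. An aluminium platter of 280 mm diameter (top at 90 mm) is centred on it, with a silver driver of 128 mm diameter on top, up to 150 mm high. It is fixed.
There are look-alikes about, which are no part of the job. What is shaped like the part that bears blue_plate_center but orange or red is not meant.

How it is judged:
On the way:
1. the fingers press on the top of the blue plate, above its footprint (contact force between the fingers and blue_plate above 1 N and x of the grasp point in the frame of blue_plate_center between -0.06 and 0.06 m and y of the grasp point in the frame of blue_plate_center between -0.065 and 0.065 m), for 0.1 s.
At the end, for the whole second after the job is handed in: The blue plate lies flat and still inside the strip, its centre within 28 mm of the strip's centre along the strip's x and 120 mm along its y, square with it within 0.2 rad; the yellow plate is within 15 mm of its start (x of blue_plate_center in the frame of strip_center between -0.028 and 0.028 m and y of blue_plate_center in the frame of strip_center between -0.12 and 0.12 m and angle between the x axis of blue_plate_center and the x axis of strip_center, either way round below 0.2 rad and height (world z) of blue_plate_center below 0.01 m and angle between blue_plate_center's own z axis and vertical below 0.05 rad and linear speed of blue_plate below 0.02 m/s and distance of yellow_plate_center from where it was at the start of the episode below 0.015 m); the robot touches nothing.
It fails at once if the blue plate is lifted off the bench (its centre rises above 25 mm) or tipped by more than 0.25 rad (height (world z) of blue_plate_center above 0.025 m or angle between blue_plate_center's own z axis and vertical above 0.25 rad).
It fails at once if the yellow plate is moved by more than 15 mm (distance of yellow_plate_center from where it was at the start of the episode above 0.015 m).
It also fails if it takes over 35 s, if anything falls off the work surface, if the arm or the gripper's body presses on something with over 40 N, if the wrist force passes 120 N, or if a joint passes its speed limit or range.

ROBOT

A 7-joint arm with a two-finger parallel gripper is mounted at the origin on the work surface. World frame = base frame: x ahead of the robot, y to its left, z up, the work surface at z = 0. Lengths are in m, angles in rad, forces in N, time in s.
With the tool pointing down it reaches from about 0.4 to 0.875 m from the base axis. Payload 6.5 kg.
Tool frame: the origin (TCP) lies on the centre line of the jaws, within the pads' length; the fingertips stand 19 mm ahead of it and the grasp point (between the pads) is the TCP (env.tcp_to_tips is the distance from the TCP to the fingertips, in m); y points along the fingers, z is the direction in which the jaws open and shut, and the axes are right-handed (so a half turn about y gives the same grasp; the last joint's range is limited). The gripper opens to 88 mm and grips with 3 to 60 N. Pads are 18 mm wide; open, the fingers measure 123 mm over their backs; the gripper's body (75 mm by 187 mm) begins 45 mm behind the grasp point.
Start: joints at [1.261, 0.536, -0.004, 1.538, 0.003, 1.067, -0.071], TCP at [0.157, -0.631, 0.258] pointing down, gripper open.
Joint ranges: [-2.7, 2.7], [-0.37, 2.16], [-1.27, 1.26], [0.24, 2.4], [-1.31, 4.45], [0.19, 1.91], [-2.76, 2.76]. Speed limits (rad/s): [2.39, 2.39, 3.14, 3.14, 3.14, 3.14, 3.14].

INTERFACE

Orientations are given as a unit quaternion [w, x, y, z].
In Python, from workcell import observe, camera, job_done, spotter, env gives the robot as it stands.
- The arm moves only by the shell command python3 -m creep 'ROWS' [OPENING] [FORCE]. ROWS is JSON, a list of rows, each an object with "dp": the shift along the world's x, y, z in cm, a list of three; "turn": the turn, a rotation vector about the world's x, y, z in degrees, a list of three. In form: [{"dp": [tx, ty, tz], "turn": [rx, ry, rz]}, ...]. A call has 1 to 12 rows; each row shifts and turns the commanded pose from where the row before left it; what a row does not reach is not made up. A row lasts 1/10 s, in which the tool goes at most 50 mm and 8.59 degrees, less where a joint would pass 70% of its speed; a pose out of reach is approached as far as the arm can. A call is refused whole if a number of a shift passes 5 or a number of a turn 8.59, either way. A call with a gripper value outside its range is refused whole. OPENING is the finger opening in cm, from 0 to 8.81, set as the call begins (- or left out, the last holds). The fingers move at their own pace and stop on an object; FORCE is the grip in N (left out, the last holds). Time passes only in rows, so rows that do not move let the fingers close. It gives the time, the measured TCP pose, the force and the opening at its end, in the units of the state.
- observe(): the state, without advancing time (a new reading comes with each control period).
- camera(name): name is "scene" or "top"; returns a dict with "pixels" (480x640x3 uint8, red, green, blue), "depth" (480x640 float32, m along the optical axis (not along the pixel's ray), 0 where there is no reading), "intrinsics" (3x3 intrinsics, pixels), "extrinsics" (4x4, takes a point from camera to world coordinates). Camera axes: x right, y down, z forward; pixel columns grow to the right and rows downward; lengths in m; the calibration is good to about 2 mm. A picture is of the moment at which its call begins.
- job_done(): hands the job in, once; it reports no verdict.
Trained networks look in the newest picture that a camera, given by its name, has taken for a name from the list of things; names that differ only in an ending like _2 or _b are one class to them, and where a whole thing is asked for, a point or a joint stands for the part that bears it (a point fixed in the world has none). Each returns a list of dicts, best first, with "p" (0 to 1); they miss things now and then, are a little off and sometimes report something else, mostly with a low value. They report only what shows in the picture. A call takes as long as a camera call. They do not tell look-alikes from the thing itself.
- spotter.recognise(thing, camera): "bbox" ([left, top, right, bottom] in pixels, round what is visible of it).
The state is a dict: "time_s": time; "joint_positions": joint angles; "qd": joint speeds; "tau": joint torques, N m; "eef_pos": TCP position; "orientation": TCP orientation; "force": force on the tool from outside, world axes, zero at the start; "moment": the same for the moment, N m; "opening": finger opening in m.
Only numpy, scipy, OpenCV 4.12 (cv2) and the standard library are available. Lean on these libraries where they do the work, as an engineer would, in place of code of your own. Each camera call takes 0.05 s, during which the arm holds its last target. There are 200 camera calls.

## Working session

There is one attempt and no reset: what is moved stays moved. The work goes in short steps, Python scripts to look and compute and a shell command to move; the robot and the scene stay as the last step left them, time stands still between calls to the robot, and variables do not carry over. Pictures are saved under pics/ and viewed, about 8 in all and at most 12, crops included, and the job is handed in when it is done.

```bash
mkdir -p pics; ls; python3 - <<'E'
from workcell import observe, camera, spotter, env
import cv2, numpy as np
s=observe(); print(s["time_s"],s["eef_pos"],s["orientation"],s["force"],s["opening"],env.tcp_to_tips)
for n in("top","scene"):
    c=camera(n); cv2.imwrite(f"pics/{n}0.png",c["pixels"][:,:,::-1]); np.savez(f"{n}0.npz",**c)
    print(n,c["extrinsics"].round(3).tolist())
    for t in("blue_plate_center","yellow_plate_center","strip_center","turntable"):
        try: print(t,[(np.round(d["bbox"]).tolist(),round(d["p"],2)) for d in spotter.recognise(t,n)])
        except Exception as e: print(t,e)
E
```

```text
pics
0.0 [ 0.15672702 -0.63023693  0.25686875] [ 0.08586292 -0.08611279  0.70244239 -0.70127514] [ 0.25484764  0.20271652 -0.64263122] 0.08792971940113707 0.019
top [[0.047, -0.974, 0.221, 0.258], [-0.999, -0.045, 0.014, -0.043], [-0.004, -0.221, -0.975, 1.375], [0.0, 0.0, 0.0, 1.0]]
blue_plate_center [([422.0, 337.0, 471.0, 389.0], 0.82), ([320.0, 207.0, 365.0, 238.0], 0.78), ([161.0, 125.0, 217.0, 180.0], 0.78), ([407.0, 128.0, 458.0, 177.0], 0.6)]
yellow_plate_center [([257.0, 206.0, 304.0, 239.0], 0.71)]
strip_center [([230.0, 249.0, 377.0, 315.0], 0.96)]
turntable [([230.0, 81.0, 395.0, 209.0], 0.55), ([322.0, 208.0, 370.0, 240.0], 0.24)]
scene [[-0.607, 0.433, -0.667, 1.314], [0.795, 0.349, -0.496, 0.549], [0.018, -0.831, -0.556, 0.67], [0.0, 0.0, 0.0, 1.0]]
blue_plate_center [([118.0, 232.0, 170.0, 272.0], 0.86), ([343.0, 344.0, 435.0, 416.0], 0.84), ([262.0, 161.0, 312.0, 183.0], 0.59)]
yellow_plate_center []
strip_center [([270.0, 205.0, 426.0, 283.0], 0.97)]
turntable [([115.0, 217.0, 372.0, 402.0], 0.93)]
```

View pics/top0.png

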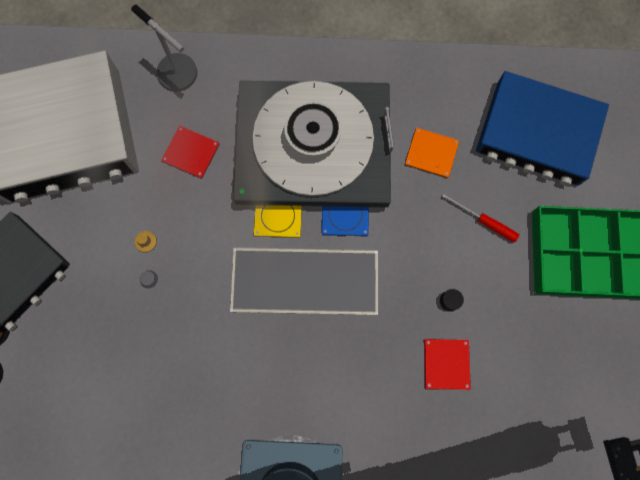

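```bash
cat > h.py <<'E'
import numpy as np, cv2
def world(c,uv,z):
    K,E=c["intrinsics"],c["extrinsics"]
    d=E[:3,:3]@np.linalg.inv(K)@np.array([uv[0],uv[1],1.]); o=E[:3,3]
    return o+d*(z-o[2])/d[2]
def plate(c,box,lo,hi,z=.01):
    """min-area rect (in world) of pixels of hue lo..hi within box"""
    l,t,r,b=[int(v) for v in box]; hsv=cv2.cvtColor(c["pixels"],cv2.COLOR_RGB2HSV)
    m=np.zeros(hsv.shape[:2],np.uint8); m[t:b,l:r]=cv2.inRange(hsv,(lo,80,50),(hi,255,255))[t:b,l:r]
    k,lab,st,_=cv2.connectedComponentsWithStats(m); m=(lab==1+st[1:,4].argmax()).astype(np.uint8)
    cs=max(cv2.findContours(m,0,1)[0],key=cv2.contourArea)[:,0]
    w=np.array([world(c,p,z)[:2] for p in cs])
    return m.sum(),w,cv2.minAreaRect((w*1000).astype(np.float32))
E
python3 - <<'E'
from h import *
c=dict(np.load("top0.npz")); im=c["pixels"]
print(c["intrinsics"].tolist())
for n,b,lo,hi in(("blue",(312,200,375,246),95,130),("yellow",(249,200,312,246),18,38)):
    a,w,r=plate(c,b,lo,hi); print(n,a,r,w.min(0),w.max(0)); print(cv2.boxPoints(r).round())
# strip: white border
g=im[240:325,220:390].astype(int); m=np.zeros(im.shape[:2],np.uint8); m[240:325,220:390]=(g.min(2)>190)
cs=max(cv2.findContours(m,0,1)[0],key=cv2.contourArea)[:,0]
w=np.array([world(c,p,0)[:2] for p in cs]); r=cv2.minAreaRect((w*1000).astype(np.float32)); print("strip",r,cv2.boxPoints(r).round())
cv2.imwrite("pics/crop0.png",cv2.resize(im[190:330,210:400,::-1],None,fx=4,fy=4,interpolation=cv2.INTER_CUBIC))
E
```

```text
[[596.2479206553908, 0.0, 313.4766384623272], [0.0, 596.2479206553908, 239.20429350704114], [0.0, 0.0, 1.0]]
blue 1361 ((615.6176147460938, -95.8993148803711), (70.88964080810547, 109.2981185913086), 2.5326404571533203) [ 0.57935092 -0.15082386] [ 0.65176431 -0.03974406]
[[ 578.  -43.]
 [ 583. -152.]
 [ 653. -149.]
 [ 649.  -40.]]
yellow 1528 ((608.12890625, 64.13362121582031), (79.66812133789062, 111.63316345214844), 0.6026386618614197) [0.5680825  0.00835262] [0.64850669 0.11995527]
[[568. 120.]
 [569.   8.]
 [649.   9.]
 [647. 120.]]
strip ((547.2173461914062, -169.18191528320312), (0.0, 0.0), 0.0) [[ 547. -169.]
 [ 547. -169.]
 [ 547. -169.]
 [ 547. -169.]]
```

View pics/crop0.png

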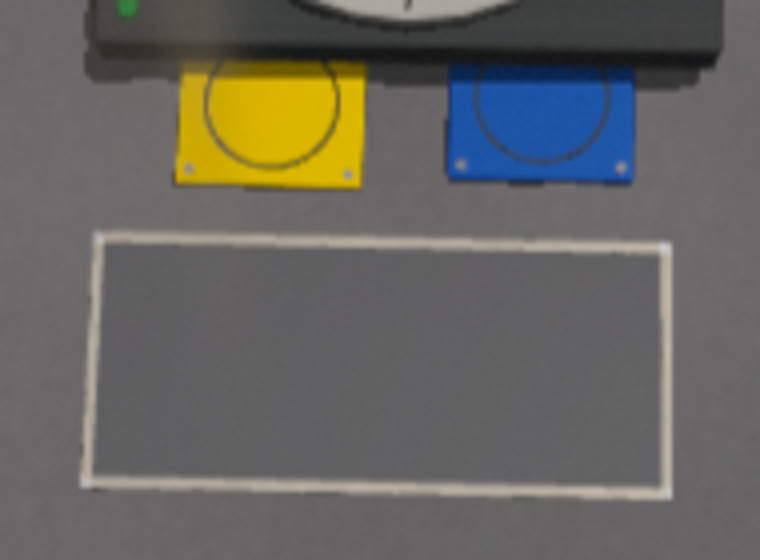

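The picture shows these plate-shaped candidates:
- red at (190,152) and red at (447,364)
- orange at (432,152)
- blue at (345,222), beside the yellow plate at (278,222)

Only the plate at (345,222) is blue, with its rear under the turntable's front edge and the strip in front of it. The crop confirms this, so it is the target. The strip's corners in the crop are about (98,236), (668,246), (668,495) and (86,485).

```bash
python3 - <<'E'
from h import *
from scipy.spatial.transform import Rotation as R
from workcell import observe
c=dict(np.load("top0.npz"))
def cw(p,z): return world(c,((p[0]+.5)/4-.5+210,(p[1]+.5)/4-.5+190),z)*1000
S=[cw(p,0) for p in((98,236),(668,246),(668,495),(86,485))]
print("strip",np.round(S)[:,:2].tolist(),"c",np.mean(S,0).round(1),"sides",[round(np.linalg.norm(S[i]-S[i-1])) for i in range(4)])
ang=lambda a,b:np.degrees(np.arctan2(*(a-b)[:2]))  # dx over dy
print("strip y-axis tilt",ang(S[0],S[1]),ang(S[3],S[2]))
B=[cw(p,.01) for p in((448,181),(633,183))]; print("blue front",np.round(B,1).tolist(),ang(B[0],B[1]))
Y=[cw(p,.01) for p in((176,185),(361,187))]; print("yellow front",np.round(Y,1).tolist())
T=[cw(p,.07) for p in((97,50),(718,60))]; print("plinth front top",np.round(T,1).tolist())
# depth check at blue plate, strip, plinth front
for u,v in((345,230),(305,280),(315,198)):
    z=c["depth"][v,u]; p=np.linalg.inv(c["intrinsics"])@[u,v,1]*z; print((u,v),(c["extrinsics"]@[*p,1])[:3].round(3))
s=observe(); q=s["orientation"]; r=R.from_quat(np.roll(q,-1)); print("tool axes cols\n",r.as_matrix().round(3))
# target: y down, z along strip y axis (either way)
a=np.mean(S[0:1]+[S[3]],0)-np.mean(S[1:3],0); a[2]=0;a/=np.linalg.norm(a)
for z in(a,-a):
    y=np.array([0,0,-1.]); M=np.c_[np.cross(y,z),y,z]; rv=(R.from_matrix(M)*r.inv()).as_rotvec(degrees=True); print("turn",rv.round(2))
E
```

```text
strip [[537.0, 163.0], [547.0, -173.0], [401.0, -177.0], [391.0, 158.0]] c [469.1  -7.2   0. ] sides [147, 336, 146, 335]
strip y-axis tilt -1.6440653648525008 -1.7105769001569515
blue front [[578.0, -42.0, 10.0], [581.8, -150.6, 10.0]] -2.0286626806532064
yellow front [[568.1, 117.7, 10.0], [572.0, 8.9, 10.0]]
plinth front top [[631.1, 161.0, 70.0], [641.6, -192.2, 70.0]]
(345, 230) [ 0.591 -0.096  0.016]
(305, 280) [ 0.471 -0.008  0.   ]
(315, 198) [ 0.648 -0.023  0.074]
tool axes cols
 [[-0.97  -0.     0.241]
 [-0.241  0.    -0.97 ]
 [ 0.    -1.    -0.   ]]
turn [ 0.000e+00 -1.000e-02  1.677e+02]
turn [ -0.   -0.  -12.3]
```

Blue front edge is at x≈0.580, y≈-0.096, and the plinth front is at x≈0.639. I'll press at (0.598, -0.096) with the jaws along the strip's y. That keeps the gripper body clear of the plinth.

```bash
python3 -m creep '[{"dp":[2.7,3.3,0],"turn":[0,0,-1.0]},{"dp":[2.7,3.3,0],"turn":[0,0,-1.0]},{"dp":[2.7,3.3,0],"turn":[0,0,-1.0]},{"dp":[2.7,3.3,0],"turn":[0,0,-1.0]},{"dp":[2.7,3.3,0],"turn":[0,0,-1.0]},{"dp":[2.7,3.3,0],"turn":[0,0,-1.0]},{"dp":[2.7,3.3,0],"turn":[0,0,-1.0]},{"dp":[2.7,3.3,0],"turn":[0,0,-1.0]},{"dp":[2.7,3.3,0],"turn":[0,0,-1.0]},{"dp":[2.7,3.3,0],"turn":[0,0,-1.0]},{"dp":[2.7,3.3,0],"turn":[0,0,-1.0]},{"dp":[2.7,3.3,0],"turn":[0,0,-1.3]}]' 5
```

```text
time_s: 1.7
eef_pos: [0.4819, -0.2334, 0.258]
orientation: [-0.01, 0.01, -0.707, 0.707]
force: [1.3, -0.3, -0.1]
opening: 0.0499
```

```bash
python3 -m creep '[{"dp":[2.3,2.7,-1]},{"dp":[2.3,2.7,-1]},{"dp":[2.3,2.7,-1]},{"dp":[2.3,2.7,-1]},{"dp":[2.4,2.9,-1]},{"dp":[0,0,-4]},{"dp":[0,0,-4]},{"dp":[0,0,-4]},{"dp":[0,0,-3]},{"dp":[0,0,0]},{"dp":[0,0,0]}]' || python3 -m creep '[{"dp":[2.3,2.7,-1],"turn":[0,0,0]}]'; python3 - <<'E'
from workcell import *
import cv2
c=camera("scene"); cv2.imwrite("pics/s1.png",cv2.resize(c["pixels"][180:320,180:400,::-1],None,fx=3.6,fy=3.6,interpolation=cv2.INTER_CUBIC)); s=observe(); print(s["eef_pos"],s["force"],s["time_s"])
E
```

```text
time_s: 1.8
eef_pos: [0.5062, -0.2058, 0.249]
orientation: [-0.012, 0.009, -0.707, 0.707]
force: [-0.4, -0.2, -0.4]
opening: 0.0497
[ 0.50884877 -0.19957435  0.24692175] [ 2.18562815  4.63212816 -0.64012538] 1.85invalid input at $[0]: expected keys dp, turn
```

View pics/s1.png

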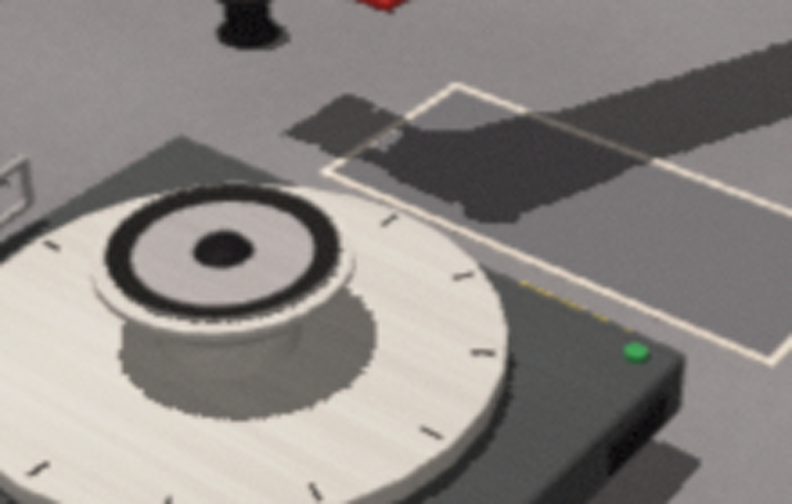

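The first call was refused because every row needs a "turn" key, so only the one-row fallback ran. The scene camera looks from behind the turntable and can't see the blue plate, so I'll use the top camera for checks.

```bash
python3 -m creep '[{"dp":[2.3,2.7,-1],"turn":[0,0,0]},{"dp":[2.3,2.7,-1],"turn":[0,0,0]},{"dp":[2.3,2.7,-1],"turn":[0,0,0]},{"dp":[2.3,2.8,-1],"turn":[0,0,0]},{"dp":[0,0,-4],"turn":[0,0,0]},{"dp":[0,0,-4],"turn":[0,0,0]},{"dp":[0,0,-4],"turn":[0,0,0]},{"dp":[0,0,-3],"turn":[0,0,0]},{"dp":[0,0,0],"turn":[0,0,0]},{"dp":[0,0,0],"turn":[0,0,0]},{"dp":[0,0,0],"turn":[0,0,0]}]'; python3 - <<'E'
from workcell import *
import cv2
c=camera("top"); cv2.imwrite("pics/t1.png",cv2.resize(c["pixels"][180:330,220:400,::-1],None,fx=4,fy=4,interpolation=cv2.INTER_CUBIC)); s=observe(); print(s["eef_pos"],s["force"],s["time_s"])
E
```

```text
time_s: 2.95
eef_pos: [0.5974, -0.099, 0.0597]
orientation: [-0.011, 0.009, -0.707, 0.707]
force: [-0.1, -1.0, 0.2]
opening: 0.0497
[ 0.59744912 -0.09908034  0.059864  ] [0.74371058 0.79705353 1.05272155] 3.0
```

View pics/t1.png

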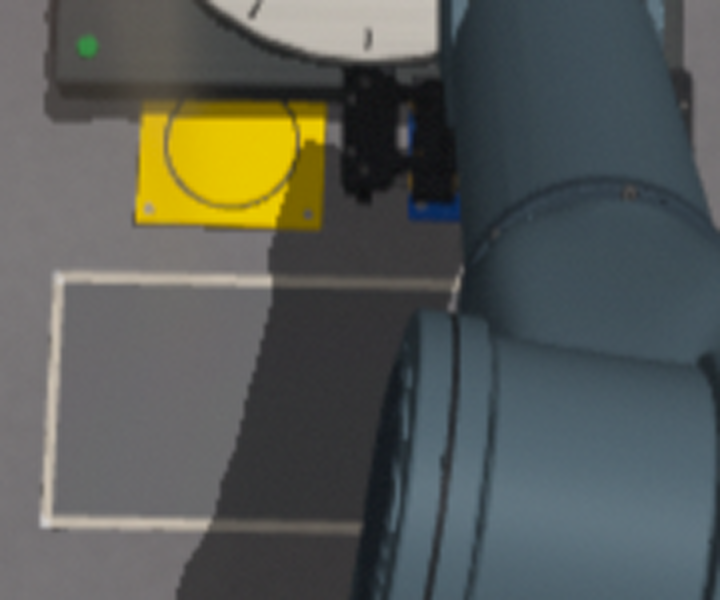

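The top view shows the arm over the blue plate (left part visible near (430,210) in the crop), with the yellow plate untouched. Lowering to contact.

```bash
python3 -m creep '[{"dp":[0,0.2,-1.5],"turn":[0,0,0]},{"dp":[0,0,-1.2],"turn":[0,0,0]},{"dp":[0,0,0],"turn":[0,0,0]},{"dp":[0,0,0],"turn":[0,0,0]}]'; python3 -m creep '[{"dp":[0,0,-0.3],"turn":[0,0,0]},{"dp":[0,0,-0.1],"turn":[0,0,0]},{"dp":[0,0,0],"turn":[0,0,0]},{"dp":[0,0,0],"turn":[0,0,0]}]'
```

```text
time_s: 3.4
eef_pos: [0.5954, -0.0966, 0.0299]
orientation: [0.01, -0.011, 0.707, -0.707]
force: [-0.7, 0.2, -0.0]
opening: 0.0502
time_s: 3.8
eef_pos: [0.5971, -0.0968, 0.0294]
orientation: [-0.011, 0.01, -0.707, 0.707]
force: [-6.8, 0.4, 26.7]
opening: 0.0499
```

```bash
python3 -m creep '[{"dp":[0,0,0.1],"turn":[0,0,0]},{"dp":[0,0,0],"turn":[0,0,0]},{"dp":[0,0,0],"turn":[0,0,0]}]'
```

```text
time_s: 4.1
eef_pos: [0.5971, -0.0968, 0.0295]
orientation: [-0.011, 0.01, -0.707, 0.707]
force: [-4.6, 0.1, 17.3]
opening: 0.05
```

17 N is in the working range. Now drag the first part and check the force.

```bash
python3 -m creep '[{"dp":[-0.3,0,0],"turn":[0,0,0]},{"dp":[-0.5,0,0],"turn":[0,0,0]},{"dp":[-0.6,0.1,0],"turn":[0,0,0]},{"dp":[-0.6,0.1,0],"turn":[0,0,0]},{"dp":[-0.6,0.1,0],"turn":[0,0,0]},{"dp":[-0.6,0.1,0],"turn":[0,0,0]},{"dp":[-0.6,0.1,0],"turn":[0,0,0]},{"dp":[-0.6,0.1,0],"turn":[0,0,0]},{"dp":[-0.6,0.1,0],"turn":[0,0,0]},{"dp":[-0.5,0,0],"turn":[0,0,0]},{"dp":[0,0,0],"turn":[0,0,0]}]'
```

```text
time_s: 5.2
eef_pos: [0.5434, -0.0898, 0.0294]
orientation: [-0.012, 0.008, -0.707, 0.707]
force: [1.1, -0.4, 14.0]
opening: 0.0497
```

```bash
python3 - <<'E'
from workcell import *
import cv2
c=camera("top"); cv2.imwrite("pics/t2.png",cv2.resize(c["pixels"][180:330,220:400,::-1],None,fx=4,fy=4,interpolation=cv2.INTER_CUBIC))
E
```

```text
(no output)
```

View pics/t2.png

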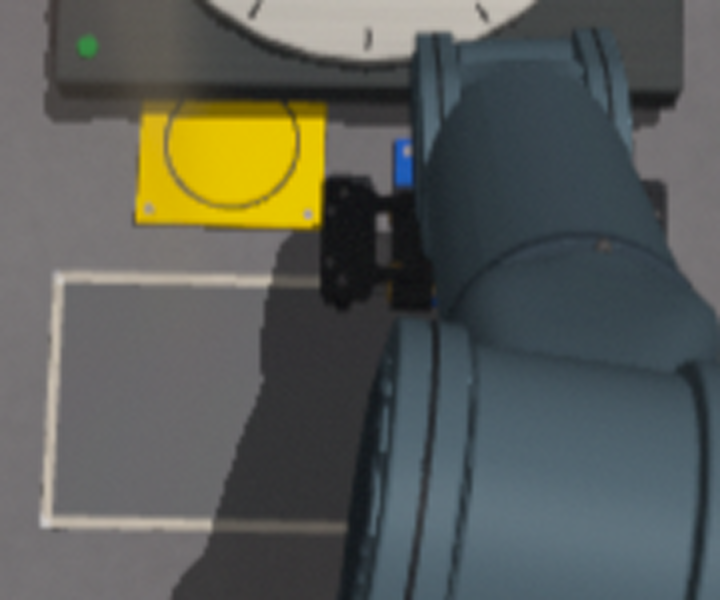

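The plate follows the fingers: its rear-left corner is now clear of the turntable at about (395,140) in the crop. The yellow plate is unchanged. Continuing the drag.

```bash
python3 -m creep '[{"dp":[-0.5,0,0],"turn":[0,0,0]},{"dp":[-0.8,0.1,0],"turn":[0,0,0]},{"dp":[-1.0,0.1,0],"turn":[0,0,0]},{"dp":[-1.2,0.1,0],"turn":[0,0,0]},{"dp":[-1.2,0.1,0],"turn":[0,0,0]},{"dp":[-1.2,0.1,0],"turn":[0,0,0]},{"dp":[-1.2,0.1,0],"turn":[0,0,0]},{"dp":[-1.2,0.1,0],"turn":[0,0,0]},{"dp":[-1.0,0.1,0],"turn":[0,0,0]},{"dp":[-0.7,0,0],"turn":[0,0,0]},{"dp":[-0.4,0,0],"turn":[0,0,0]},{"dp":[0,0,0],"turn":[0,0,0]}]'; python3 -m creep '[{"dp":[0,0,0],"turn":[0,0,0]},{"dp":[0,0,0],"turn":[0,0,0]}]';python3 - <<'E'
from workcell import *
import cv2
c=camera("top"); cv2.imwrite("pics/t3.png",cv2.resize(c["pixels"][180:330,220:400,::-1],None,fx=4,fy=4,interpolation=cv2.INTER_CUBIC))
E
```

```text
time_s: 6.45
eef_pos: [0.4403, -0.0819, 0.0294]
orientation: [-0.013, 0.008, -0.707, 0.707]
force: [1.4, -0.3, 19.8]
opening: 0.0503
time_s: 6.65
eef_pos: [0.4403, -0.0819, 0.0294]
orientation: [-0.013, 0.008, -0.707, 0.707]
force: [1.2, 0.0, 20.0]
opening: 0.0501
```

View pics/t3.png

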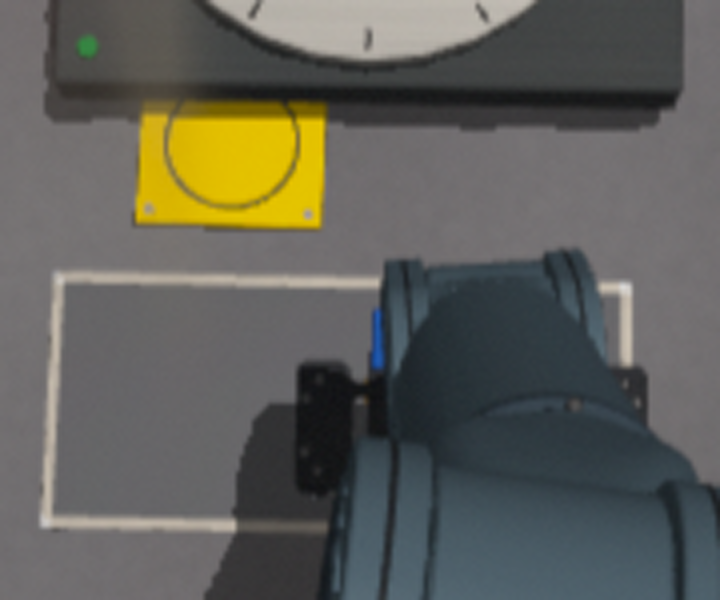

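The plate's rear edge is inside the strip now, visible at (378,310) against the border at (378,280). Lift off straight up, move aside and measure.

```bash
python3 -m creep '[{"dp":[0,0,0.3],"turn":[0,0,0]},{"dp":[0,0,0.5],"turn":[0,0,0]},{"dp":[0,0,2],"turn":[0,0,0]},{"dp":[0,0,4],"turn":[0,0,0]},{"dp":[0,0,4],"turn":[0,0,0]},{"dp":[0,-4.5,2],"turn":[0,0,0]},{"dp":[0,-4.5,0],"turn":[0,0,0]},{"dp":[0,-4.5,0],"turn":[0,0,0]},{"dp":[0,-4.5,0],"turn":[0,0,0]},{"dp":[0,-4.5,0],"turn":[0,0,0]},{"dp":[0,-4.5,0],"turn":[0,0,0]},{"dp":[0,0,0],"turn":[0,0,0]}]'; python3 - <<'E'
from workcell import *
from h import *
c=camera("top"); cv2.imwrite("pics/t4.png",cv2.resize(c["pixels"][180:330,220:400,::-1],None,fx=4,fy=4,interpolation=cv2.INTER_CUBIC)); np.savez("top4.npz",**c)
for n,b,lo,hi in(("blue",(290,240,390,320),95,130),("yellow",(249,200,312,246),18,38)):
    a,w,r=plate(c,b,lo,hi); print(n,a,r)
E
```

```text
time_s: 7.9
eef_pos: [0.4346, -0.3588, 0.1556]
orientation: [-0.007, 0.007, -0.706, 0.708]
force: [0.4, 0.2, 0.2]
opening: 0.0503
blue 2088 ((476.400390625, -80.12887573242188), (100.49559020996094, 111.78324890136719), 2.6729674339294434)
yellow 1530 ((608.2130126953125, 64.1155776977539), (79.8090591430664, 111.58753204345703), 0.529425323009491)
```

View pics/t4.png

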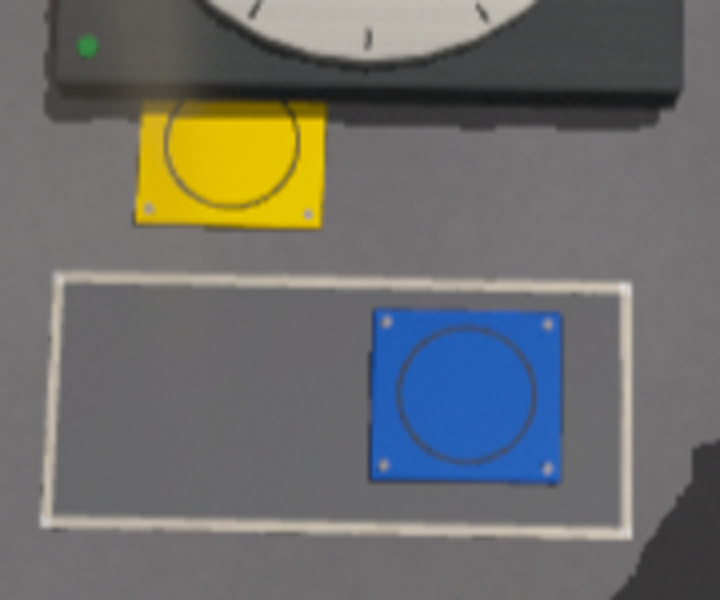

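The plate lies inside the strip, with these checks:
- **Position:** its centre is about 5 mm from the strip's centre along x and about -73 mm along y.
- **Squareness:** about 1° off the strip.
- **Yellow plate:** it moved less than 1 mm.
- **Robot:** the arm is clear of everything.

Handing in.

```bash
python3 -c "
from workcell import *
print(job_done())"
```

```text
the job is handed in; nothing more can be done
None
```

The blue plate now lies wholly inside the loading strip. I pressed on it with both fingertips at about 14–20 N (27 N for a moment at first contact). I then drew it about 157 mm out from under the turntable, lifted straight off and moved the arm aside. The job was handed in at about 8 s of the 35 s allowed.

The last top view showed:
- **Position:** the plate's centre was about 5 mm from the strip's centre along x (limit 28 mm) and about -73 mm along y (limit 120 mm).
- **Squareness:** it was about 1° off the strip (limit 0.2 rad, or 11°).
- **Yellow plate:** it moved about 0.1 mm in the image.
- **Robot:** the arm was clear, with wrist force near 0 N.

Nothing failed in these checks. The one slip was a single move call, refused because its rows lacked the "turn" key; it did no harm.

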